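# Fill the screw-can lane in single file and lean the closing board across its mouth

## Robot

A 6-joint arm with a two-finger parallel gripper is mounted at the origin on a cart in front of the work surface, level with it; the furniture and walls round the work are solid. World frame = base frame: x ahead of the robot, y to its left, z up, the work surface at z = 0. Lengths are in m, angles in rad, forces in N, time in s.
With the tool pointing down it reaches from about 0.425 to 0.95 m from the base axis. Payload 3.5 kg.
Tool frame: the origin (TCP) lies at the very end of the fingers, on their centre line; the grasp point (between the pads) lies 19 mm behind it; z points along the fingers, y is the line along which they close (so a half turn about z gives the same grasp; the last joint's range is limited). The gripper opens to 85 mm and grips with 20 to 120 N. Pads are 22 mm wide; open, the fingers measure 114 mm over their backs; the gripper's body (76 mm by 85 mm) begins 54 mm behind the grasp point. The pads swing forward as they close: fully open they stand 13 mm farther back than shut.
Start: joints at [-1.331, 0.286, 1.577, -0, 1.279, -0.15], TCP at [0.257, -0.624, 0.231] pointing down, gripper open.
Joint ranges: [-2.77, 2.77], [-0.9, 2.22], [0.21, 2.48], [-1.53, 4.67], [0.24, 2.81], [-2.84, 2.84]. Speed limits (rad/s): [2.79, 2.79, 3.14, 3.14, 3.14, 3.14].

## Interface

Orientations are given as a unit quaternion [x, y, z, w].
In Python, from plant import ctrl, read_camera gives the robot as it stands (ctrl), with the cameras as plain functions.
- The arm moves only by the shell command python3 inch.py FILE [FORCE], which reads ROWS from the file FILE. ROWS is a JSON list of rows, 1 to 10 of them, each written [[dx, dy, dz], [rx, ry, rz], opening]: dx, dy, dz in m, then a rotation vector rx, ry, rz in rad, then the opening from 0.0 (shut) to 1.0 (fully open); each row is the pose to reach, as a shift and turn from the pose commanded when the command began, along the tool's axes at that moment; what a row does not reach only later rows make up. A row lasts 1/8 s, in which the tool goes at most 0.0625 m and 0.188 rad, less where a joint would pass 70% of its speed; a pose out of reach is approached as far as the arm can. The fingers move at their own pace and stop on an object; FORCE is the grip in N (left out, the last holds). Time passes only in rows, so rows that do not move let the fingers close. It prints the time, the measured TCP pose, the force, the opening and the grip force at its end. Input that does not fit is refused with a message, and nothing moves.
- ctrl.get_state(): the state, without advancing time (a new reading comes with each control period).
- read_camera(name): name is "scene" or "top" or "wrist"; returns a dict with "pixels" (400x640x3 uint8, red, green, blue), "camera_matrix" (3x3 intrinsics, pixels), "xyz" and "orientation" of the camera in the world. Camera axes: x right, y down, z forward; pixel columns grow to the right and rows downward; lengths in m; the calibration is good to about 2 mm. A picture is of the moment at which its call begins. There is no depth.
- ctrl.sign_off(): hands the job in; it is judged then, once.
The state is a dict: "time": time; "qpos": joint angles; "dq": joint speeds; "joint_efforts": joint torques, N m; "eef_pos": TCP position; "tcp_rot": TCP orientation; "contact_force": force on the tool from outside, world axes, zero at the start; "wrist_torque": the same for the moment, N m; "opening": opening from 0.0 (shut) to 1.0 (fully open); "finger_force": force on a finger pad.
Only numpy, scipy, OpenCV 4.12 (cv2) and the standard library are available. Lean on these libraries where they do the work, as an engineer would, in place of code of your own. Each camera call takes 0.05 s, during which the arm holds its last target. There are 200 camera calls.

## Task

The cart is about to be wheeled off, so stow the open screw cans that stand loose in front of the lane: slide them over the cart top, upright and never lifted, one after another into the lane between its two rails, until they stand in single file, closed up can to can with the first against the end stop. Then take the plywood board out of its rack and lean it against the two posts, square and centred across the mouth of the lane, foot on the cart top outside the lane, so that it stays there by itself. Leave the other tools on the cart where they lie.

Things in the scene. Friction and masses are not known exactly. Their poses are not given: they have to be found in the camera images.
- lane: Fixed wooden can lane on the cart top, open above, without a floor. Origin on the cart top, middle of the end stop's inner face; y points along the lane to the stop (robot's left), x across it. Cans stand at negative y. Two rails 26 mm high, 16 mm thick, 80 mm apart inside (x = -40 to +40 mm), a little wider in the last 35 mm. End stop 45 mm high.
- lane_mouth (a point): Middle of the lane's open mouth, on the cart top: lane x = 0, y = -0.290; axes as the lane's. Here stand two metal posts 14 x 16 mm, 80 mm high, centred at x = -54 and +54 mm, outer faces flush with the mouth. The board is to lean on these, its foot outside (more negative y).
- can_1: Open printed tin can of screws and nuts, 68 mm across, 86 mm high, about 0.28 kg, standing upright; origin at the centre of its underside, z axis up. One of three or four alike cans; one may be absent.
- can_2: Open printed tin can of screws and nuts, 68 mm across, 86 mm high, about 0.28 kg, standing upright; origin at the centre of its underside, z axis up. One of three or four alike cans; one may be absent.
- can_3: Open printed tin can of screws and nuts, 68 mm across, 86 mm high, about 0.28 kg, standing upright; origin at the centre of its underside, z axis up. One of three or four alike cans; one may be absent.
- can_4: Open printed tin can of screws and nuts, 68 mm across, 86 mm high, about 0.28 kg, standing upright; origin at the centre of its underside, z axis up. One of three or four alike cans; one may be absent.
- board: Loose plywood board 130 mm wide (its x), 15 mm thick (its y), 150 mm high (its z), 0.17 kg. Origin in the middle of its lower edge face. At the start it stands upright in the rack's slot, width along the slot, jutting out some 20 mm at either end and 111 mm above the walls.
- board_head (a point): Middle of the board's upper edge face, 150 mm above its origin along the board's z.
- rack: Fixed plywood rack for the board: base 90 x 70 mm, 6 mm thick, with two walls 12 mm thick and 45 mm high (from the cart top), 22 mm apart inside, forming a slot open at both ends and the top. Origin at the centre of the underside; slot along its x axis, walls at y = -17 and +17 mm. The board's lower edge stands on the base at 6 mm.
- try_square_b: Try square, 100 x 159 x 16 mm, lying to the right; a bystander, leave alone. Origin at the centre of its underside.
- tape_measure: Tape measure, 78 x 102 x 44 mm, lying behind the lane; a bystander, leave alone. Origin at the centre of its underside.
- screwdriver: Screwdriver, 176 mm long, 28 mm thick, lying behind the rack; a bystander, leave alone. Origin at the centre of its underside.

How it is judged:
On the way, in this order (a step that is already met when the one before it is completed fails the run):
1. all the cans stand upright in single file in the lane, closed up, the first against the end stop (x of can_1 in the frame of lane between -0.012 and 0.012 m and angle between each of can_1, can_2, can_3, can_4's own z axis and vertical below 0.1 rad and height (world z) of each of can_1, can_2, can_3, can_4 below 0.008 m and linear speed of each of can_1, can_2, can_3, can_4 below 0.02 m/s and x of can_2 in the frame of lane between -0.012 and 0.012 m and x of can_3 in the frame of lane between -0.012 and 0.012 m and x of can_4 in the frame of lane between -0.012 and 0.012 m and (y of can_1 in the frame of lane between -0.0405 and -0.0275 m or (y of can_1 in the frame of lane between -0.1135 and -0.0935 m and (y of can_2 in the frame of lane between -0.0405 and -0.0275 m or y of can_3 in the frame of lane between -0.0405 and -0.0275 m or y of can_4 in the frame of lane between -0.0405 and -0.0275 m)) or (y of can_1 in the frame of lane between -0.1865 and -0.1595 m and (y of can_2 in the frame of lane between -0.1135 and -0.0935 m or y of can_3 in the frame of lane between -0.1135 and -0.0935 m or y of can_4 in the frame of lane between -0.1135 and -0.0935 m)) or (y of can_1 in the frame of lane between -0.2595 and -0.2255 m and (y of can_2 in the frame of lane between -0.1865 and -0.1595 m or y of can_3 in the frame of lane between -0.1865 and -0.1595 m or y of can_4 in the frame of lane between -0.1865 and -0.1595 m))) and (y of can_2 in the frame of lane between -0.0405 and -0.0275 m or (y of can_2 in the frame of lane between -0.1135 and -0.0935 m and (y of can_1 in the frame of lane between -0.0405 and -0.0275 m or y of can_3 in the frame of lane between -0.0405 and -0.0275 m or y of can_4 in the frame of lane between -0.0405 and -0.0275 m)) or (y of can_2 in the frame of lane between -0.1865 and -0.1595 m and (y of can_1 in the frame of lane between -0.1135 and -0.0935 m or y of can_3 in the frame of lane between -0.1135 and -0.0935 m or y of can_4 in the frame of lane between -0.1135 and -0.0935 m)) or (y of can_2 in the frame of lane between -0.2595 and -0.2255 m and (y of can_1 in the frame of lane between -0.1865 and -0.1595 m or y of can_3 in the frame of lane between -0.1865 and -0.1595 m or y of can_4 in the frame of lane between -0.1865 and -0.1595 m))) and (y of can_3 in the frame of lane between -0.0405 and -0.0275 m or (y of can_3 in the frame of lane between -0.1135 and -0.0935 m and (y of can_1 in the frame of lane between -0.0405 and -0.0275 m or y of can_2 in the frame of lane between -0.0405 and -0.0275 m or y of can_4 in the frame of lane between -0.0405 and -0.0275 m)) or (y of can_3 in the frame of lane between -0.1865 and -0.1595 m and (y of can_1 in the frame of lane between -0.1135 and -0.0935 m or y of can_2 in the frame of lane between -0.1135 and -0.0935 m or y of can_4 in the frame of lane between -0.1135 and -0.0935 m)) or (y of can_3 in the frame of lane between -0.2595 and -0.2255 m and (y of can_1 in the frame of lane between -0.1865 and -0.1595 m or y of can_2 in the frame of lane between -0.1865 and -0.1595 m or y of can_4 in the frame of lane between -0.1865 and -0.1595 m))) and (y of can_4 in the frame of lane between -0.0405 and -0.0275 m or (y of can_4 in the frame of lane between -0.1135 and -0.0935 m and (y of can_1 in the frame of lane between -0.0405 and -0.0275 m or y of can_2 in the frame of lane between -0.0405 and -0.0275 m or y of can_3 in the frame of lane between -0.0405 and -0.0275 m)) or (y of can_4 in the frame of lane between -0.1865 and -0.1595 m and (y of can_1 in the frame of lane between -0.1135 and -0.0935 m or y of can_2 in the frame of lane between -0.1135 and -0.0935 m or y of can_3 in the frame of lane between -0.1135 and -0.0935 m)) or (y of can_4 in the frame of lane between -0.2595 and -0.2255 m and (y of can_1 in the frame of lane between -0.1865 and -0.1595 m or y of can_2 in the frame of lane between -0.1865 and -0.1595 m or y of can_3 in the frame of lane between -0.1865 and -0.1595 m)))), for 0.2 s.
2. the board leans against the two posts across the mouth of the lane (angle between board's own z axis and vertical between 0.12 and 0.65 rad and y of board_head in the frame of lane above -0.335 m and height (world z) of board_head above 0.1 m and height (world z) of board below 0.02 m and y of board in the frame of lane between -0.39 and -0.3 m and x of board in the frame of lane between -0.02 and 0.02 m and angle between the x axis of board and the x axis of lane, either way round below 0.17 rad and contact force between board and lane above 0.03 N and linear speed of board below 0.02 m/s), for 0.2 s.
At the end, for the whole second after the job is handed in: All cans upright in the lane, the first within 6 mm of the stop, each next one closed up behind it (gaps of 4 mm allowed); board at rest on its foot, leaning 7 to 37 degrees from upright against the posts, centred within 20 mm, square to the mouth within 10 degrees (all of step 1 and all of step 2); the robot touches nothing.
It fails at once if a can is lifted more than 30 mm off the cart top (height (world z) of any of can_1, can_2, can_3, can_4 above 0.03 m).
It fails at once if a bystander tool is moved more than 30 mm (distance of any of try_square_b, tape_measure, screwdriver from where it was at the start of the episode above 0.03 m).
Of can_1, can_2, can_3, can_4 only 3 to 4 are there at a start; the rules pass over those that are not, and their reading is None.
At some moment in a run one of can_1, can_2, can_3, can_4 may be knocked a few centimetres aside while the robot is not near it.
It also fails if it takes over 210 s, if anything falls off the work surface, if the arm or the gripper's body presses on something with over 40 N, if the wrist force passes 120 N, or if a joint passes its speed limit or range.

## Working session

There is one attempt and no reset: what is moved stays moved. The work goes in short steps, Python scripts to look and compute and a shell command to move; the robot and the scene stay as the last step left them, time stands still between calls to the robot, and variables do not carry over. Pictures are saved under pics/ and viewed, at most 14 in all, crops included, and the job is handed in when it is done.

```bash
ls; mkdir -p pics; cat > h.py <<'E'
import numpy as np, cv2, sys
from scipy.spatial.transform import Rotation as R
from plant import ctrl, read_camera
def shot(n,f):
    c=read_camera(n); cv2.imwrite('pics/'+f+'.png',c['pixels'][:,:,::-1]); 
    np.savez('pics/'+f+'.npz',**{k:np.array(v) for k,v in c.items()}); return c
def load(f): return np.load('pics/'+f+'.npz')
def back(c,u,v,z=0.):
    o=R.from_quat(c['orientation']).as_matrix(); K=np.array(c['camera_matrix'])
    d=o@np.linalg.inv(K)@np.array([u,v,1.]); p=np.array(c['xyz']); return p+d*(z-p[2])/d[2]
def proj(c,P):
    o=R.from_quat(c['orientation']).as_matrix(); q=np.array(c['camera_matrix'])@(o.T@(np.array(P)-c['xyz'])); return q[:2]/q[2]
def crop(f,x0,y0,x1,y1,s,g):
    im=cv2.imread('pics/'+f+'.png')[y0:y1,x0:x1]; cv2.imwrite('pics/'+g+'.png',cv2.resize(im,None,fx=s,fy=s,interpolation=cv2.INTER_CUBIC))
def rel(P,yaw=None):
    "shift in tool axes to world P; tool state"
    s=ctrl.get_state(); r=R.from_quat(s['tcp_rot']); return r.inv().apply(np.array(P)-s['eef_pos'])
E
python3 - <<'E'
from h import *
a=shot('top','t0');b=shot('scene','s0')
for c in(a,b): print(c['xyz'],R.from_quat(c['orientation']).as_matrix().round(3).tolist(),c['camera_matrix'])
print(ctrl.get_state())
E
```

```text
inch.py
pics
plant.py
[ 0.18600421 -0.15063364  1.41583613] [[0.281, -0.917, 0.283], [-0.96, -0.266, 0.091], [-0.008, -0.297, -0.955]] [[461.12843419   0.         321.14457527]
 [  0.         461.12843419 195.92060021]
 [  0.           0.           1.        ]]
[0.04983526 0.86830545 0.68395213] [[-0.872, -0.234, 0.43], [-0.49, 0.425, -0.761], [-0.004, -0.875, -0.485]] [[415.99184421   0.         317.61524671]
 [  0.         415.99184421 193.35318853]
 [  0.           0.           1.        ]]
{'time': 0.1, 'qpos': array([-1.33103139e+00,  2.87139577e-01,  1.57804221e+00, -6.32463867e-06,
        1.27860544e+00, -1.50009895e-01]), 'dq': array([-0.00051784, -0.001987  , -0.00567175,  0.0004258 ,  0.00119769,
        0.00163244]), 'joint_efforts': array([ 1.05888561e-03, -4.07295156e+01, -2.93697095e+01, -1.38229316e-04,
        3.42084350e-03, -6.60749961e-06]), 'eef_pos': array([ 0.25636222, -0.62377358,  0.23003754]), 'tcp_rot': array([ 9.81068711e-01,  1.93656863e-01, -5.22511717e-05, -1.09604519e-03]), 'contact_force': array([-0.34250152,  0.12889653, -0.14514456]), 'wrist_torque': array([0.02591918, 0.02365189, 0.00022049]), 'finger_force': 0.0, 'opening': 0.997591777737347}
```

View pics/t0.png

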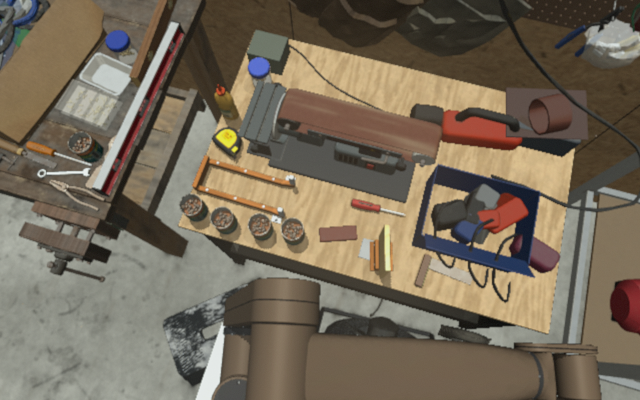

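View pics/s0.png

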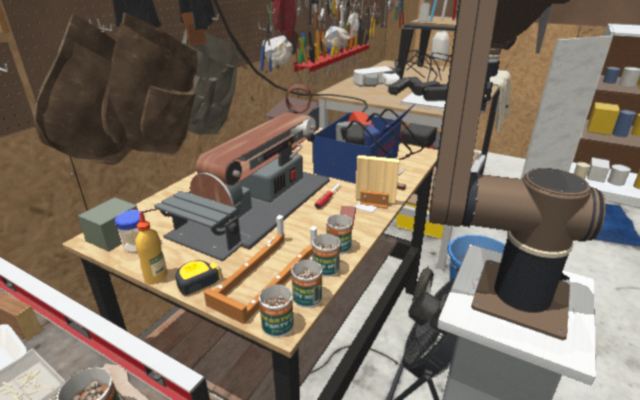

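The top view shows the lane at (195–290, 158–215) with its stop on the left, and four cans at (192,207), (223,219), (261,226) and (292,231). The rack with the board is at (382,250). I'll enlarge it to measure.

```bash
python3 - <<'E'
from h import *
crop('t0',170,140,330,260,5,'t0a'); crop('t0',310,190,470,310,5,'t0b')
E
```

```text
(no output)
```

View pics/t0a.png

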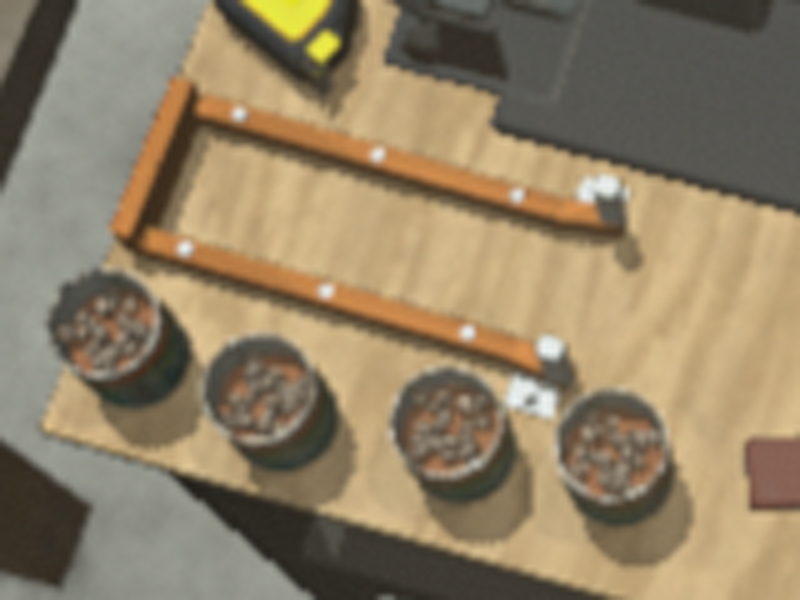

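View pics/t0b.png

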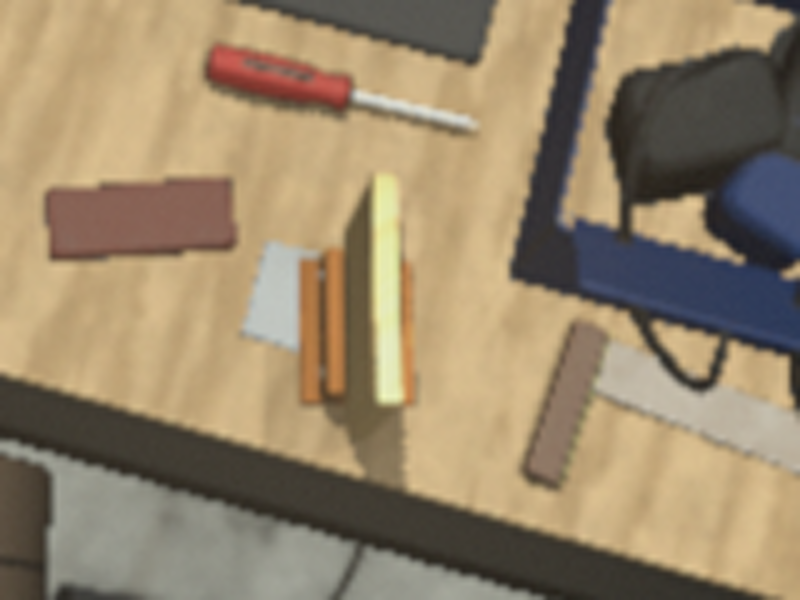

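```bash
python3 - <<'E'
from h import *
c=load('t0')
A=lambda u,v:(170+u/5,140+v/5); B=lambda u,v:(310+u/5,190+v/5)
def p(n,uv,z): print(n,back(c,*uv,z).round(4))
for n,q in zip('ABCD',[(106,326),(262,390),(450,425),(613,448)]): p(n,A(*q),.086)
p('A l',A(50,326),.086);p('A r',A(162,326),.086)
p('far post',A(603,190),.08);p('near post',A(548,347),.08)
p('stopfar',A(182,82),.045);p('stopnear outer',A(115,235),.045);p('stopnear inner',A(133,240),.045);p('stopfar inner',A(193,88),.045)
p('railfar end inner',A(598,230),.026);p('railnear end inner ',A(540,350),.026)
p('railnear start inner',A(148,228),.026);p('railfar start inner',A(200,118),.026)
for q in [(373,176),(397,176),(377,404),(403,402)]: p('board',B(*q),.156)
for q in [(327,250),(344,250),(326,395),(345,395),(413,265),(413,402)]: p('wall',B(*q),.045)
p('base',B(300,260),.006);p('base',B(301,402),.006)
for q in [(30+15,430)]: p('table corner',A(*q),0)
p('front edge',A(640,600),0)
p('tape near corner',A(325,80),.03);p('sander base near', A(500,130),0)
E
```

```text
A [0.4434 0.343  0.086 ]
B [0.4322 0.2391 0.086 ]
C [0.4433 0.1245 0.086 ]
D [0.457  0.0275 0.086 ]
A l [0.434  0.3754 0.086 ]
A r [0.4528 0.3106 0.086 ]
far post [0.6115 0.0827 0.08  ]
near post [0.5067 0.0844 0.08  ]
stopfar [0.6174 0.3702 0.045 ]
stopnear outer [0.5086 0.3743 0.045 ]
stopnear inner [0.5087 0.3622 0.045 ]
stopfar inner [0.6155 0.362  0.045 ]
railfar end inner [0.602  0.0871 0.026 ]
railnear end inner  [0.5164 0.0982 0.026 ]
railnear start inner [0.5233 0.363  0.026 ]
railfar start inner [0.6031 0.3574 0.026 ]
board [ 0.5269 -0.2259  0.156 ]
board [ 0.5306 -0.2388  0.156 ]
board [ 0.4037 -0.2588  0.156 ]
board [ 0.4087 -0.2721  0.156 ]
wall [ 0.5045 -0.217   0.045 ]
wall [ 0.5074 -0.2268  0.045 ]
wall [ 0.4196 -0.2381  0.045 ]
wall [ 0.4228 -0.2489  0.045 ]
wall [ 0.5101 -0.269   0.045 ]
wall [ 0.43   -0.2885  0.045 ]
base [ 0.5028 -0.2043  0.006 ]
base [ 0.4179 -0.227   0.006 ]
table corner [0.3852 0.3873 0.    ]
front edge [ 0.3875 -0.0057  0.    ]
tape near corner [0.6493 0.2872 0.03  ]
sander base near [0.6579 0.1743 0.    ]
```

```bash
cat > ov.py <<'E'
from h import *
def draw(c,im,L,cans,brd=None):
    "L=(x,y,yaw) of lane"
    r=R.from_euler('z',L[2]); T=lambda P:r.apply(P)+[L[0],L[1],0]
    def pl(P,col,cl=True):
        q=np.array([proj(c,p) for p in P]); cv2.polylines(im,[np.round(q*S*8-o*S*8).astype(int)],cl,col,1,cv2.LINE_AA,3)
    pl(T([[-.04,-.29,.026],[-.04,0,.026],[.04,0,.026],[.04,-.29,.026]]),(255,0,0),False)
    for s in(-1,1): pl(T([[s*.054-.007,-.29,.08],[s*.054+.007,-.29,.08],[s*.054+.007,-.274,.08],[s*.054-.007,-.274,.08]]),(255,0,255))
    t=np.linspace(0,6.28,40)
    for x,y in cans:
        for z in(0,.086): pl(np.c_[x+.034*np.cos(t),y+.034*np.sin(t),0*t+z],(0,255,0))
    if brd is not None: pl(brd,(255,255,0))
S=3;o=np.zeros(2)
def view(f,box,s,out,*a):
    global S,o
    S=s;o=np.array(box[:2]); crop(f,*box,s,out); im=cv2.imread(f'pics/{out}.png'); draw(load(f),im,*a); cv2.imwrite(f'pics/{out}.png',im); return im
E
python3 - <<'E'
from ov import *
L=(.56,.3635,0);C=[(.4434,.343),(.4322,.2391),(.4433,.1245),(.457,.0275)]
a=view('s0',(190,200,360,345),4,'a',L,C); b=view('t0',(175,150,305,250),4,'b',L,C)
im=np.zeros((600,800,3),np.uint8); im[:,:]=0
a=cv2.resize(a,(440,375)); b=cv2.resize(b,(360,277)); im[:375,:440]=a; im[:277,440:]=b; cv2.imwrite('pics/ov.png',im[:380])
s=ctrl.get_state(); r=R.from_quat(s['tcp_rot']); w=R.from_euler('xz',[np.pi,np.pi/4])
print((r.inv()*w).as_rotvec().round(4), w.as_matrix().round(2).tolist())
for P in [(.5,-.3,.23),(.457,.0275,.14)]: print(rel(P).round(4))
E
```

```text
[-0.0021 -0.0007 -0.3956] [[0.71, 0.71, 0.0], [0.71, -0.71, -0.0], [0.0, 0.0, -1.0]]
[ 0.3484 -0.2069  0.0006]
[ 0.433  -0.526   0.0913]
```

View pics/ov.png

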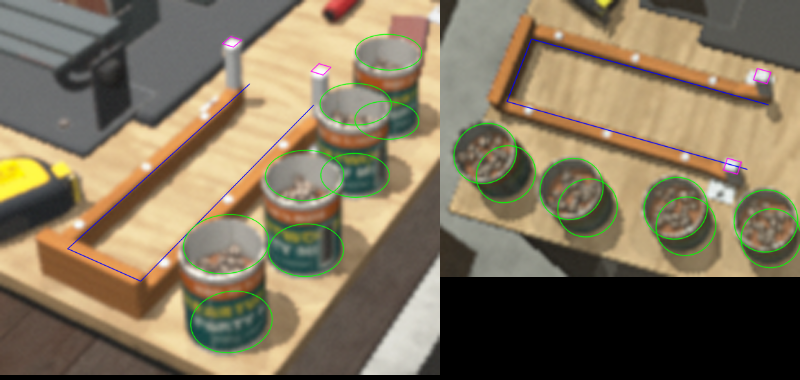

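The overlay agrees to a few millimetres: the post tops sit on their marks and the can rims are within about 5 mm. I'll start with can D, the one nearest the mouth, using a 45° grip.

```bash
echo '[[[0.348,-0.207,0],[-0.002,0,-0.396],1],[[0.348,-0.207,0],[-0.002,0,-0.396],1],[[0.348,-0.207,0],[-0.002,0,-0.396],1],[[0.348,-0.207,0],[-0.002,0,-0.396],1],[[0.348,-0.207,0],[-0.002,0,-0.396],1],[[0.348,-0.207,0],[-0.002,0,-0.396],1],[[0.348,-0.207,0],[-0.002,0,-0.396],1],[[0.348,-0.207,0],[-0.002,0,-0.396],1]]' > rows.txt && python3 inch.py rows.txt 25
echo '[[[0.201,-0.262,0],[0,0,0],1],[[0.201,-0.262,0],[0,0,0],1],[[0.201,-0.262,0],[0,0,0],1],[[0.201,-0.262,0],[0,0,0],1],[[0.201,-0.262,0],[0,0,0],1],[[0.201,-0.262,0],[0,0,0],1],[[0.201,-0.262,0.05],[0,0,0],1],[[0.201,-0.262,0.09],[0,0,0],1],[[0.201,-0.262,0.09],[0,0,0],1]]' > rows.txt && python3 inch.py rows.txt 
python3 - <<'E'
from h import *
shot('wrist','w1');shot('top','t1');s=ctrl.get_state();print(s['eef_pos'],rel((.457,.0275,.04)).round(4),s['time'])
im=np.hstack([cv2.imread('pics/w1.png')[:, ::1],cv2.imread('pics/t1.png')[150:350,160:320].repeat(2,0).repeat(2,1)])
cv2.imwrite('pics/c1.png',cv2.resize(im,(800,333)))
E
```

```text
time: 1.1
eef_pos: [0.5005, -0.2986, 0.2308]
tcp_rot: [0.923, 0.385, -0.0, 0.001]
contact_force: [0.6, 0.5, 0.1]
opening: 0.999
finger_force: 0.0
time: 2.22
eef_pos: [0.4537, 0.0262, 0.1373]
tcp_rot: [0.924, 0.382, -0.004, -0.001]
contact_force: [0.4, -0.2, -0.0]
opening: 1.002
finger_force: 0.0
[0.4571174  0.02577772 0.14162554] [ 0.0012 -0.0016  0.1016] 2.325
```

View pics/c1.png

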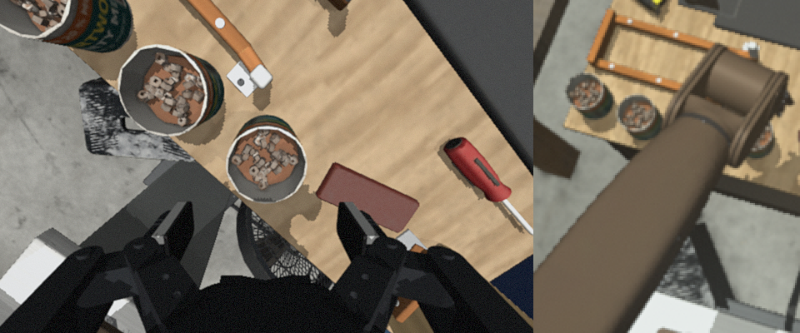

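```bash
python3 - <<'E'
from h import *
c=load('w1')
for n,u,v,z in [('D',267,160,.086),('C',169,90,.086),('post',263,75,.08)]: print(n,back(c,u*1.2,v*1.2,z).round(4))
E
```

```text
D [0.4631 0.0346 0.086 ]
C [0.4495 0.127  0.086 ]
post [0.5081 0.0841 0.08  ]
```

```bash
echo '[[[0.004,-0.001,0.05],[0,0,0],1],[[0.004,-0.001,0.08],[0,0,0],1],[[0.004,-0.001,0.1],[0,0,0],1],[[0.004,-0.001,0.1],[0,0,0],0],[[0.004,-0.001,0.1],[0,0,0],0],[[0.004,-0.001,0.1],[0,0,0],0],[[0.004,-0.001,0.1],[0,0,0],0],[[0.004,-0.001,0.1],[0,0,0],0]]' > rows.txt && python3 inch.py rows.txt 25
```

```text
time: 3.32
eef_pos: [0.4597, 0.0298, 0.0418]
tcp_rot: [0.924, 0.383, 0.001, 0.002]
contact_force: [-0.5, 0.4, 3.6]
opening: 0.791
finger_force: 29.1
```

```bash
echo '[[[-0.007,0.007,0],[0,0,0],0],[[-0.014,0.014,0],[0,0,0],0],[[-0.018,0.018,0],[0,0,0],0],[[-0.004,0.032,0],[0,0,0],0],[[0.011,0.046,0],[0,0,0],0],[[0.025,0.06,0],[0,0,0],0],[[0.039,0.074,0],[0,0,0],0],[[0.053,0.088,0],[0,0,0],0],[[0.053,0.088,0],[0,0,0],0]]' > rows.txt && python3 inch.py rows.txt
python3 - <<'E'
from h import *
shot('wrist','w2'); s=ctrl.get_state();print(s['eef_pos'],s['contact_force'],rel((.56,.32,.04)))
E
```

```text
time: 4.45
eef_pos: [0.5604, 0.0038, 0.0415]
tcp_rot: [0.924, 0.383, 0.001, 0.003]
contact_force: [1.2, -1.9, 3.0]
opening: 0.793
finger_force: 29.1
[0.56016753 0.00386603 0.04142217] [ 1.81148623 -1.36485928  1.61078506] [ 2.23537086e-01 -2.23548353e-01  2.07144327e-04]
```

View pics/w2.png

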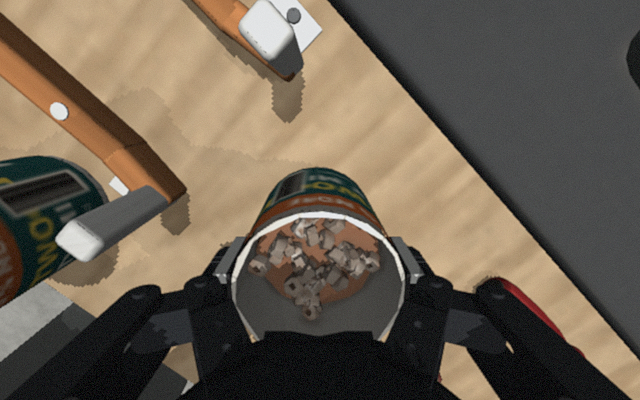

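The can is held level. The near post top is at (80,240) and the far one at (267,28), so I'll measure the lane centre from them.

```bash
python3 - <<'E'
from h import *
c=load('w2')
for u,v,z in [(80,240,.08),(267,28,.08),(186,192,0),(296,80,0),(318,275,.086)]: print(back(c,u,v,z).round(4))
E
```

```text
[0.5087 0.0842 0.08  ]
[0.6147 0.0825 0.08  ]
[0.5101 0.0765 0.    ]
[0.6106 0.0732 0.    ]
[0.5656 0.0104 0.086 ]
```

```bash
echo '[[[0.014,-0.014,0],[0,0,0],0],[[0.028,-0.028,0],[0,0,0],0],[[0.042,-0.042,0],[0,0,0],0],[[0.056,-0.056,0],[0,0,0],0],[[0.07,-0.07,0],[0,0,0],0],[[0.084,-0.084,0],[0,0,0],0]]' > rows.txt && python3 inch.py rows.txt
echo '[[[0.014,-0.014,0],[0,0,0],0],[[0.03,-0.03,0],[0,0,0],0],[[0.046,-0.046,0],[0,0,0],0],[[0.062,-0.062,0],[0,0,0],0],[[0.078,-0.078,0],[0,0,0],0],[[0.094,-0.094,0],[0,0,0],0],[[0.11,-0.11,0],[0,0,0],0],[[0.126,-0.126,0],[0,0,0],0],[[0.136,-0.136,0],[0,0,0],0],[[0.136,-0.136,0],[0,0,0],0]]' > rows.txt && python3 inch.py rows.txt
```

```text
time: 5.25
eef_pos: [0.5587, 0.1245, 0.0416]
tcp_rot: [0.924, 0.383, 0.001, 0.002]
contact_force: [-0.7, -5.0, 7.2]
opening: 0.787
finger_force: 29.2
time: 6.5
eef_pos: [0.5585, 0.3184, 0.0415]
tcp_rot: [0.923, 0.384, 0.002, 0.001]
contact_force: [1.5, 1.4, 4.9]
opening: 0.791
finger_force: 29.5
```

```bash
echo '[[[0,0,0],[0,0,0],0.95],[[0,0,0],[0,0,0],0.95],[[0,0,-0.014],[0,0,0],0.95],[[0,0,-0.014],[0,0,0],0.95],[[0,0,-0.014],[0,0,0],0],[[0,0,-0.014],[0,0,0],0],[[0,0,-0.014],[0,0,0],0],[[0,0,-0.014],[0,0,0],0]]' > rows.txt && python3 inch.py rows.txt
echo '[[[0.005,-0.005,0],[0,0,0],0],[[0.007,-0.007,0],[0,0,0],0],[[0.008,-0.008,0],[0,0,0],0],[[0.009,-0.009,0],[0,0,0],0],[[0.009,-0.009,0],[0,0,0],0]]' > rows.txt && python3 inch.py rows.txt
```

```text
time: 7.5
eef_pos: [0.5587, 0.3169, 0.0553]
tcp_rot: [0.924, 0.383, 0.001, 0.001]
contact_force: [-2.5, 1.4, 4.8]
opening: 0.788
finger_force: 27.9
time: 8.12
eef_pos: [0.5597, 0.3279, 0.0553]
tcp_rot: [0.924, 0.383, 0.001, 0.003]
contact_force: [-0.9, -4.8, 6.2]
opening: 0.788
finger_force: 28.0
```

```bash
echo '[[[0.001,-0.001,0],[0,0,0],0],[[0.002,-0.002,0],[0,0,0],0],[[0.002,-0.002,0],[0,0,0],0]]' > rows.txt && python3 inch.py rows.txt
echo '[[[0.001,-0.001,0],[0,0,0],0],[[0.002,-0.002,0],[0,0,0],0],[[0.002,-0.002,0],[0,0,0],0]]' > rows.txt && python3 inch.py rows.txt
```

```text
time: 8.5
eef_pos: [0.5597, 0.3307, 0.0553]
tcp_rot: [0.924, 0.383, 0.001, 0.003]
contact_force: [0.0, -4.9, 6.6]
opening: 0.788
finger_force: 28.0
time: 8.88
eef_pos: [0.5601, 0.3317, 0.0555]
tcp_rot: [0.924, 0.384, 0.0, 0.004]
contact_force: [0.2, -8.9, 8.9]
opening: 0.789
finger_force: 27.9
```

```bash
echo '[[[0,0,0],[0,0,0],1],[[0,0,0],[0,0,0],1],[[0,0,0],[0,0,0],1],[[0,0,-0.05],[0,0,0],1],[[0,0,-0.09],[0,0,0],1],[[-0.228,0.065,-0.09],[0,0,0],1],[[-0.228,0.065,-0.09],[0,0,0],1],[[-0.228,0.065,-0.09],[0,0,0],1],[[-0.228,0.065,-0.09],[0,0,0],1],[[-0.228,0.065,-0.09],[0,0,0],1]]' > rows.txt && python3 inch.py rows.txt
python3 - <<'E'
from h import *
shot('wrist','w3'); s=ctrl.get_state();print(s['eef_pos'],s['time'])
E
```

```text
time: 10.12
eef_pos: [0.4413, 0.1261, 0.1439]
tcp_rot: [0.924, 0.381, -0.0, 0.001]
contact_force: [0.1, 0.2, 0.8]
opening: 1.002
finger_force: 0.0
[0.44264632 0.12716809 0.1445066 ] 10.175
```

View pics/w3.png

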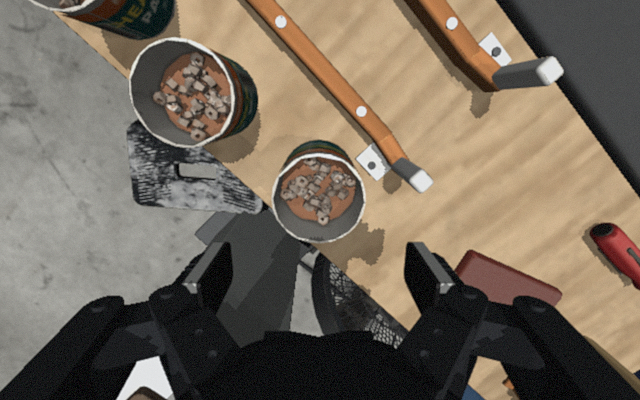

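Can C's rim is centred at (319,197) and can B's at (181,93).

```bash
python3 - <<'E'
from h import *
c=load('w3')
for u,v,z in [(319,197,.086),(181,93,.086),(421,181,.08),(548,70,.08)]: print(back(c,u,v,z).round(4))
E
```

```text
[0.4464 0.1311 0.086 ]
[0.4334 0.2445 0.086 ]
[0.506  0.0857 0.08  ]
[0.6125 0.0851 0.08  ]
```

```bash
echo '[[[0.002,0.001,0.04],[0,0,0],1],[[0.002,0.001,0.075],[0,0,0],1],[[0.002,0.001,0.09],[0,0,0],1],[[0.002,0.001,0.09],[0,0,0],0],[[0.002,0.001,0.09],[0,0,0],0],[[0.002,0.001,0.09],[0,0,0],0],[[0.002,0.001,0.09],[0,0,0],0],[[0.002,0.001,0.09],[0,0,0],0]]' > rows.txt && python3 inch.py rows.txt 25
echo '[[[-0.01,0.01,0],[0,0,0],0],[[-0.025,0.025,0],[0,0,0],0],[[-0.04,0.04,0],[0,0,0],0],[[-0.055,0.055,0],[0,0,0],0],[[-0.07,0.07,0],[0,0,0],0],[[-0.085,0.085,0],[0,0,0],0],[[-0.09,0.09,0],[0,0,0],0],[[-0.09,0.09,0],[0,0,0],0]]' > rows.txt && python3 inch.py rows.txt
echo '[[[0.01,0.01,0],[0,0,0],0],[[0.025,0.025,0],[0,0,0],0],[[0.04,0.04,0],[0,0,0],0],[[0.055,0.055,0],[0,0,0],0],[[0.07,0.07,0],[0,0,0],0],[[0.081,0.081,0],[0,0,0],0],[[0.081,0.081,0],[0,0,0],0]]' > rows.txt && python3 inch.py rows.txt
python3 -c "
from h import *
print(rel((.56,.0,.055)),rel((.56,.25,.055)))"
```

```text
time: 11.18
eef_pos: [0.4454, 0.1282, 0.0548]
tcp_rot: [0.924, 0.383, 0.0, 0.001]
contact_force: [-0.2, 0.1, -3.2]
opening: 0.786
finger_force: 28.9
time: 12.18
eef_pos: [0.4453, 0.0005, 0.0548]
tcp_rot: [0.924, 0.382, 0.0, 0.001]
contact_force: [-0.7, -0.1, -2.5]
opening: 0.793
finger_force: 29.2
time: 13.05
eef_pos: [0.5611, 0.0017, 0.0548]
tcp_rot: [0.924, 0.383, 0.001, 0.001]
contact_force: [-0.2, 0.6, -3.0]
opening: 0.79
finger_force: 29.5
[-0.00194283  0.0004473  -0.00020571] [ 0.17510709 -0.17605529 -0.00060522]
```

```bash
echo '[[[0.014,-0.015,0],[0,0,0],0],[[0.032,-0.033,0],[0,0,0],0],[[0.05,-0.051,0],[0,0,0],0],[[0.07,-0.071,0],[0,0,0],0],[[0.09,-0.091,0],[0,0,0],0],[[0.11,-0.111,0],[0,0,0],0],[[0.13,-0.131,0],[0,0,0],0],[[0.15,-0.151,0],[0,0,0],0],[[0.17,-0.171,0],[0,0,0],0],[[0.175,-0.176,0],[0,0,0],0]]' > rows.txt && python3 inch.py rows.txt
echo '[[[0.003,-0.003,0],[0,0,0],0],[[0.005,-0.005,0],[0,0,0],0],[[0.007,-0.007,0],[0,0,0],0],[[0.008,-0.008,0],[0,0,0],0],[[0.009,-0.009,0],[0,0,0],0],[[0.009,-0.009,0],[0,0,0],0]]' > rows.txt && python3 inch.py rows.txt
```

```text
time: 14.3
eef_pos: [0.558, 0.2512, 0.0545]
tcp_rot: [0.923, 0.384, 0.0, 0.001]
contact_force: [-0.1, -3.5, 1.1]
opening: 0.788
finger_force: 29.7
time: 15.05
eef_pos: [0.5592, 0.2619, 0.0545]
tcp_rot: [0.924, 0.383, 0.0, 0.001]
contact_force: [0.4, -1.2, -0.5]
opening: 0.788
finger_force: 29.7
```

```bash
echo '[[[0.001,-0.001,0],[0,0,0],0],[[0.002,-0.002,0],[0,0,0],0],[[0.002,-0.002,0],[0,0,0],0]]' > rows.txt && python3 inch.py rows.txt
echo '[[[0.001,-0.001,0],[0,0,0],0],[[0.002,-0.002,0],[0,0,0],0],[[0.002,-0.002,0],[0,0,0],0]]' > rows.txt && python3 inch.py rows.txt
```

```text
time: 15.42
eef_pos: [0.5591, 0.2645, 0.0544]
tcp_rot: [0.924, 0.383, -0.0, 0.001]
contact_force: [-0.3, -3.7, -0.5]
opening: 0.788
finger_force: 29.7
time: 15.8
eef_pos: [0.5593, 0.2651, 0.0546]
tcp_rot: [0.924, 0.383, -0.001, 0.003]
contact_force: [-0.5, -10.7, 2.1]
opening: 0.786
finger_force: 29.9
```

```bash
echo '[[[0,0,0],[0,0,0],1],[[0,0,0],[0,0,0],1],[[0,0,0],[0,0,0],1],[[0,0,-0.05],[0,0,0],1],[[0,0,-0.09],[0,0,0],1],[[-0.105,-0.073,-0.09],[0,0,0],1],[[-0.105,-0.073,-0.09],[0,0,0],1],[[-0.105,-0.073,-0.09],[0,0,0],1],[[-0.105,-0.073,-0.09],[0,0,0],1]]' > rows.txt && python3 inch.py rows.txt
python3 - <<'E'
from h import *
shot('wrist','w4'); s=ctrl.get_state();print(s['eef_pos'],s['time'])
E
```

```text
time: 16.92
eef_pos: [0.4337, 0.2456, 0.1452]
tcp_rot: [0.924, 0.383, 0.001, 0.001]
contact_force: [0.1, 0.0, -0.0]
opening: 1.001
finger_force: 0.0
[0.43476968 0.24569259 0.14557346] 16.975
```

View pics/w4.png

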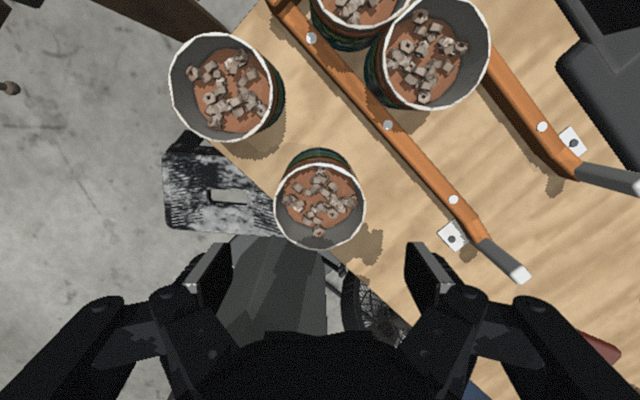

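Can B is centred at (320,203), about where expected. Can A is at (221,87), and the two stowed cans are touching in the lane.

```bash
echo '[[[-0.004,0,0.04],[0,0,0],1],[[-0.004,0,0.075],[0,0,0],1],[[-0.004,0,0.09],[0,0,0],1],[[-0.004,0,0.09],[0,0,0],0],[[-0.004,0,0.09],[0,0,0],0],[[-0.004,0,0.09],[0,0,0],0],[[-0.004,0,0.09],[0,0,0],0],[[-0.004,0,0.09],[0,0,0],0]]' > rows.txt && python3 inch.py rows.txt 25
echo '[[[-0.009,0.01,0],[0,0,0],0],[[-0.026,0.028,0],[0,0,0],0],[[-0.043,0.047,0],[0,0,0],0],[[-0.06,0.065,0],[0,0,0],0],[[-0.077,0.084,0],[0,0,0],0],[[-0.094,0.102,0],[0,0,0],0],[[-0.111,0.12,0],[0,0,0],0],[[-0.128,0.139,0],[0,0,0],0],[[-0.145,0.157,0],[0,0,0],0],[[-0.165,0.179,0],[0,0,0],0]]' > rows.txt && python3 inch.py rows.txt
echo '[[[0,0,0],[0,0,0],0],[[0.01,0.01,0],[0,0,0],0],[[0.025,0.025,0],[0,0,0],0],[[0.04,0.04,0],[0,0,0],0],[[0.055,0.055,0],[0,0,0],0],[[0.07,0.07,0],[0,0,0],0],[[0.084,0.084,0],[0,0,0],0],[[0.084,0.084,0],[0,0,0],0]]' > rows.txt && python3 inch.py rows.txt
python3 -c "
from h import *
print(rel((.56,.183,.055)))"
```

```text
time: 17.98
eef_pos: [0.4304, 0.2422, 0.0546]
tcp_rot: [0.924, 0.383, 0.0, 0.001]
contact_force: [0.1, 0.0, -3.5]
opening: 0.792
finger_force: 28.9
time: 19.23
eef_pos: [0.44, -0.0025, 0.0548]
tcp_rot: [0.924, 0.383, 0.0, 0.001]
contact_force: [-0.0, 1.3, -2.5]
opening: 0.793
finger_force: 29.1
time: 20.23
eef_pos: [0.5605, -0.0005, 0.0549]
tcp_rot: [0.924, 0.383, 0.001, 0.001]
contact_force: [-0.8, 0.2, -4.1]
opening: 0.789
finger_force: 29.5
[ 0.12957116 -0.12995147 -0.00038982]
```

Next in line is y ≈ 0.197.

```bash
echo '[[[0.014,-0.014,0],[0,0,0],0],[[0.032,-0.032,0],[0,0,0],0],[[0.05,-0.05,0],[0,0,0],0],[[0.068,-0.068,0],[0,0,0],0],[[0.086,-0.086,0],[0,0,0],0],[[0.104,-0.104,0],[0,0,0],0],[[0.12,-0.12,0],[0,0,0],0],[[0.13,-0.13,0],[0,0,0],0],[[0.13,-0.13,0],[0,0,0],0]]' > rows.txt && python3 inch.py rows.txt
echo '[[[0.003,-0.003,0],[0,0,0],0],[[0.005,-0.005,0],[0,0,0],0],[[0.007,-0.007,0],[0,0,0],0],[[0.009,-0.009,0],[0,0,0],0],[[0.01,-0.01,0],[0,0,0],0],[[0.01,-0.01,0],[0,0,0],0]]' > rows.txt && python3 inch.py rows.txt
echo '[[[0.001,-0.001,0],[0,0,0],0],[[0.002,-0.002,0],[0,0,0],0],[[0.002,-0.002,0],[0,0,0],0]]' > rows.txt && python3 inch.py rows.txt
```

```text
time: 21.35
eef_pos: [0.5583, 0.1839, 0.0544]
tcp_rot: [0.923, 0.384, -0.0, 0.001]
contact_force: [0.2, -0.5, -2.0]
opening: 0.792
finger_force: 29.6
time: 22.1
eef_pos: [0.5592, 0.1955, 0.0545]
tcp_rot: [0.924, 0.383, -0.001, 0.002]
contact_force: [0.7, -5.4, -2.6]
opening: 0.793
finger_force: 29.6
time: 22.48
eef_pos: [0.5596, 0.196, 0.0546]
tcp_rot: [0.924, 0.384, -0.001, 0.004]
contact_force: [0.7, -13.6, -1.5]
opening: 0.788
finger_force: 29.7
```

```bash
echo '[[[0,0,0],[0,0,0],1],[[0,0,0],[0,0,0],1],[[0,0,0],[0,0,0],1],[[0,0,-0.05],[0,0,0],1],[[0,0,-0.09],[0,0,0],1],[[0.021,-0.187,-0.09],[0,0,0],1],[[0.021,-0.187,-0.09],[0,0,0],1],[[0.021,-0.187,-0.09],[0,0,0],1],[[0.021,-0.187,-0.09],[0,0,0],1],[[0.021,-0.187,-0.09],[0,0,0],1]]' > rows.txt && python3 inch.py rows.txt
python3 - <<'E'
from h import *
shot('wrist','w5'); s=ctrl.get_state();print(s['eef_pos'],s['time'])
print(back(load('w4'),221,87,.086))
E
```

```text
time: 23.72
eef_pos: [0.4416, 0.3472, 0.1445]
tcp_rot: [0.924, 0.383, 0.001, 0.001]
contact_force: [-0.5, -0.2, -0.6]
opening: 0.999
finger_force: 0.0
[0.44219326 0.34666355 0.14442255] 23.775
[0.44646098 0.34840334 0.086     ]
```

View pics/w5.png

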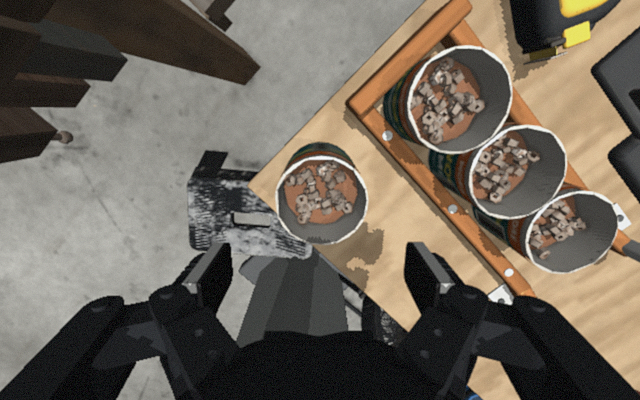

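Can A is at (322,199) as expected, and the three stowed cans stand closed up. I'll bring in the last can.

```bash
echo '[[[-0.001,0,0.04],[0,0,0],1],[[-0.001,0,0.075],[0,0,0],1],[[-0.001,0,0.089],[0,0,0],1],[[-0.001,0,0.089],[0,0,0],0],[[-0.001,0,0.089],[0,0,0],0],[[-0.001,0,0.089],[0,0,0],0],[[-0.001,0,0.089],[0,0,0],0],[[-0.001,0,0.089],[0,0,0],0]]' > rows.txt && python3 inch.py rows.txt 25
echo '[[[-0.01,0.01,0],[0,0,0],0],[[-0.028,0.028,0],[0,0,0],0],[[-0.046,0.046,0],[0,0,0],0],[[-0.064,0.064,0],[0,0,0],0],[[-0.082,0.082,0],[0,0,0],0],[[-0.1,0.1,0],[0,0,0],0],[[-0.118,0.118,0],[0,0,0],0],[[-0.136,0.136,0],[0,0,0],0],[[-0.15,0.15,0],[0,0,0],0]]' > rows.txt && python3 inch.py rows.txt
echo '[[[-0.018,0.018,0],[0,0,0],0],[[-0.036,0.036,0],[0,0,0],0],[[-0.054,0.054,0],[0,0,0],0],[[-0.072,0.072,0],[0,0,0],0],[[-0.088,0.088,0],[0,0,0],0],[[-0.095,0.095,0],[0,0,0],0],[[-0.095,0.095,0],[0,0,0],0]]' > rows.txt && python3 inch.py rows.txt
echo '[[[0.01,0.01,0],[0,0,0],0],[[0.025,0.025,0],[0,0,0],0],[[0.04,0.04,0],[0,0,0],0],[[0.055,0.055,0],[0,0,0],0],[[0.07,0.07,0],[0,0,0],0],[[0.083,0.083,0],[0,0,0],0],[[0.083,0.083,0],[0,0,0],0]]' > rows.txt && python3 inch.py rows.txt
python3 -c "
from h import *
print(rel((.56,.115,.055)))"
```

```text
time: 24.78
eef_pos: [0.4409, 0.3461, 0.0554]
tcp_rot: [0.924, 0.383, 0.0, 0.001]
contact_force: [0.1, 0.9, -3.1]
opening: 0.783
finger_force: 28.8
time: 25.9
eef_pos: [0.4407, 0.1323, 0.0556]
tcp_rot: [0.924, 0.383, 0.0, 0.001]
contact_force: [0.5, 0.7, -4.0]
opening: 0.784
finger_force: 29.0
time: 26.78
eef_pos: [0.441, -0.0009, 0.0558]
tcp_rot: [0.924, 0.382, 0.0, 0.001]
contact_force: [-0.5, -0.1, -3.1]
opening: 0.789
finger_force: 29.1
time: 27.65
eef_pos: [0.5604, 0.0003, 0.056]
tcp_rot: [0.924, 0.384, 0.001, 0.001]
contact_force: [-0.7, -0.4, -3.0]
opening: 0.785
finger_force: 29.3
[ 0.08098907 -0.08119184  0.0008096 ]
```

```bash
echo '[[[0.014,-0.014,0],[0,0,0],0],[[0.03,-0.03,0],[0,0,0],0],[[0.046,-0.046,0],[0,0,0],0],[[0.062,-0.062,0],[0,0,0],0],[[0.075,-0.075,0],[0,0,0],0],[[0.081,-0.081,0],[0,0,0],0],[[0.081,-0.081,0],[0,0,0],0]]' > rows.txt && python3 inch.py rows.txt
echo '[[[0.003,-0.003,0],[0,0,0],0],[[0.005,-0.005,0],[0,0,0],0],[[0.007,-0.007,0],[0,0,0],0],[[0.009,-0.009,0],[0,0,0],0],[[0.01,-0.01,0],[0,0,0],0],[[0.01,-0.01,0],[0,0,0],0]]' > rows.txt && python3 inch.py rows.txt
echo '[[[0.001,-0.001,0],[0,0,0],0],[[0.002,-0.002,0],[0,0,0],0],[[0.002,-0.002,0],[0,0,0],0]]' > rows.txt && python3 inch.py rows.txt
```

```text
time: 28.52
eef_pos: [0.5582, 0.1148, 0.0557]
tcp_rot: [0.924, 0.383, 0.0, 0.001]
contact_force: [0.6, -0.4, -2.9]
opening: 0.788
finger_force: 29.3
time: 29.28
eef_pos: [0.5588, 0.1261, 0.0557]
tcp_rot: [0.924, 0.383, -0.001, 0.003]
contact_force: [-0.0, -7.4, -3.4]
opening: 0.784
finger_force: 29.2
time: 29.65
eef_pos: [0.5594, 0.1268, 0.0558]
tcp_rot: [0.924, 0.383, -0.001, 0.005]
contact_force: [0.4, -14.1, -2.0]
opening: 0.79
finger_force: 29.2
```

All four cans are closed up. I'll release and go above the board, which sits at about (0.4675, −0.249) with yaw 0.255.

```bash
echo '[[[0,0,0],[0,0,0],0.93],[[0,0,0],[0,0,0],0.93],[[0,0,0],[0,0,0],0.93],[[0,0,-0.05],[0,0,0],0.93],[[0,0,-0.11],[0,0,0],0.93],[[0,0,-0.17],[0,0,0],0.8],[[0,0,-0.215],[0,0,0],0.7],[[0,0,-0.215],[0,0,0],0.7]]' > rows.txt && python3 inch.py rows.txt
echo '[[[-0.331,0.201,0],[0,0,0.53],0.7],[[-0.331,0.201,0],[0,0,0.53],0.7],[[-0.331,0.201,0],[0,0,0.53],0.7],[[-0.331,0.201,0],[0,0,0.53],0.7],[[-0.331,0.201,0],[0,0,0.53],0.7],[[-0.331,0.201,0],[0,0,0.53],0.7],[[-0.331,0.201,0],[0,0,0.53],0.7],[[-0.331,0.201,0],[0,0,0.53],0.7],[[-0.331,0.201,0],[0,0,0.53],0.7]]' > rows.txt && python3 inch.py rows.txt
python3 - <<'E'
from h import *
shot('wrist','w6');shot('top','t6'); s=ctrl.get_state();print(s['eef_pos'],s['time'],R.from_quat(s['tcp_rot']).as_matrix().round(3).tolist())
im=np.hstack([cv2.imread('pics/w6.png'),cv2.resize(cv2.imread('pics/t6.png')[140:270,160:328],None,fx=400/130,fy=400/130)])
print(im.shape);cv2.imwrite('pics/c6.png',cv2.resize(im,None,fx=.68,fy=.68))
E
```

```text
time: 30.65
eef_pos: [0.5606, 0.1322, 0.2769]
tcp_rot: [0.924, 0.383, 0.005, 0.003]
contact_force: [0.2, 1.0, 0.0]
opening: 0.7
finger_force: 0.0
time: 31.78
eef_pos: [0.4667, -0.2431, 0.2706]
tcp_rot: [0.992, 0.128, 0.0, 0.0]
contact_force: [-0.0, 0.2, -0.2]
opening: 0.696
finger_force: 0.0
[ 0.46693074 -0.24312372  0.27100225] 31.875 [[0.967, 0.255, 0.001], [0.255, -0.967, -0.001], [0.001, 0.001, -1.0]]
(400, 1157, 3)
```

View pics/c6.png

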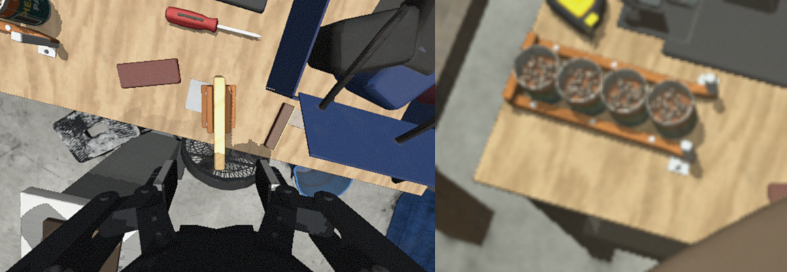

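The four cans are in file, with rims touching. In the wrist image the board's top edge is vertical at x≈219, from y≈76 to 168 in this scaled view.

```bash
python3 - <<'E'
from h import *
c=load('w6')
im=cv2.imread('pics/w6.png').astype(int)
# bright pale-yellow top strip columns per row
for v in (130,150,170,190,210,225,235,245,250):
    row=im[v,290:355]; m=np.where((row[:,2]>200)&(row[:,1]>170)&(row[:,0]>100))[0]; print(v, (m.min()+290,m.max()+290,len(m)) if len(m) else None)
P=[back(c,322.5,112,.156),back(c,322.5,247,.156)]
d=P[0]-P[1];print(np.round(P,4),np.linalg.norm(d),np.arctan2(d[1],d[0]),(P[0]+P[1])/2, rel((P[0]+P[1])/2))
E
```

```text
130 (np.int64(290), np.int64(354), 28)
150 (np.int64(290), np.int64(354), 30)
170 (np.int64(315), np.int64(354), 24)
190 (np.int64(292), np.int64(354), 35)
210 (np.int64(310), np.int64(353), 33)
225 (np.int64(317), np.int64(329), 12)
235 (np.int64(317), np.int64(328), 12)
245 (np.int64(317), np.int64(328), 12)
250 None
[[ 0.5303 -0.2308  0.156 ]
 [ 0.4081 -0.2636  0.156 ]] 0.12652166399004572 0.26240869577566445 [ 0.46918057 -0.24719743  0.156     ] [0.00105654 0.00435276 0.11500918]
```

```bash
echo '[[[0.001,0.004,0.05],[0,0,0],0.7],[[0.001,0.004,0.1],[0,0,0],0.7],[[0.001,0.004,0.13],[0,0,0],0.7],[[0.001,0.004,0.15],[0,0,0],0.7],[[0.001,0.004,0.15],[0,0,0],0.7],[[0.001,0.004,0.15],[0,0,0],0],[[0.001,0.004,0.15],[0,0,0],0],[[0.001,0.004,0.15],[0,0,0],0],[[0.001,0.004,0.15],[0,0,0],0],[[0.001,0.004,0.15],[0,0,0],0]]' > rows.txt && python3 inch.py rows.txt 40
echo '[[[0,0,0],[0,0,0],0],[[0,0,0],[0,0,0],0],[[0,0,0],[0,0,0],0]]' > rows.txt && python3 inch.py rows.txt
```

```text
time: 33.12
eef_pos: [0.4693, -0.2489, 0.1227]
tcp_rot: [0.992, 0.127, 0.001, 0.001]
contact_force: [0.0, 1.0, 5.7]
opening: 0.168
finger_force: 40.4
time: 33.5
eef_pos: [0.4694, -0.2489, 0.1227]
tcp_rot: [0.992, 0.127, 0.001, 0.001]
contact_force: [-0.4, 2.2, 6.0]
opening: 0.168
finger_force: 40.4
```

```bash
echo '[[[0,0,-0.03],[0,0,0],0],[[0,0,-0.07],[0,0,0],0],[[0,0,-0.12],[0,0,0],0],[[0,0,-0.15],[0,0,0],0],[[0,0,-0.15],[0,0,0],0]]' > rows.txt && python3 inch.py rows.txt
cat > tgt.py <<'E'
from h import *
def pose(th,yc,lift,x=.560,h=.117):
    u=np.array([0,np.sin(th),np.cos(th)]); z=-u; X=np.array([1.,0,0]); Y=np.cross(z,X)
    org=np.array([x,yc-.0075*np.cos(th),.0075*np.sin(th)+lift])
    return org+h*u, R.from_matrix(np.c_[X,Y,z])
def delta(P,W):
    s=ctrl.get_state(); r=R.from_quat(s['tcp_rot']); return s['eef_pos'].round(4),r.inv().apply(P-s['eef_pos']).round(4),(r.inv()*W).as_rotvec().round(4)
E
python3 - <<'E'
from tgt import *
P,W=pose(.25,.040,.12); print(P,*delta(P,W)); print(ctrl.get_state()['contact_force'])
E
```

```text
time: 34.12
eef_pos: [0.4694, -0.2493, 0.2737]
tcp_rot: [0.992, 0.127, 0.002, 0.003]
contact_force: [-0.3, -0.0, -1.8]
opening: 0.17
finger_force: 39.6
[0.56       0.06167942 0.23521828] [ 0.4694 -0.2493  0.2737] [ 0.1662 -0.2782  0.0373] [-0.2424 -0.0367  0.2536]
[-0.29644732 -0.04813233 -1.81125921]
```

```bash
echo '[[[0.02,-0.035,0.005],[-0.03,-0.004,0.03],0],[[0.05,-0.085,0.012],[-0.08,-0.012,0.08],0],[[0.08,-0.135,0.018],[-0.13,-0.02,0.13],0],[[0.11,-0.185,0.025],[-0.17,-0.026,0.18],0],[[0.135,-0.228,0.03],[-0.21,-0.032,0.22],0],[[0.155,-0.26,0.035],[-0.23,-0.036,0.245],0],[[0.166,-0.278,0.037],[-0.242,-0.037,0.254],0],[[0.166,-0.278,0.037],[-0.242,-0.037,0.254],0],[[0.166,-0.278,0.037],[-0.242,-0.037,0.254],0]]' > rows.txt && python3 inch.py rows.txt
python3 - <<'E'
from tgt import *
P,W=pose(.25,.045,.01); print(P,*delta(P,W))
shot('wrist','w7');shot('scene','s7')
a=cv2.imread('pics/w7.png');b=cv2.resize(cv2.imread('pics/s7.png')[130:330,170:370],(400,400))
cv2.imwrite('pics/c7.png',cv2.resize(np.hstack([a,b]),(800,308)))
E
```

```text
time: 35.25
eef_pos: [0.5578, 0.062, 0.2319]
tcp_rot: [0.992, 0.0, -0.004, 0.123]
contact_force: [-0.3, -0.4, -1.8]
opening: 0.169
finger_force: 39.7
[0.56       0.06667942 0.12521828] [0.5578 0.062  0.2319] [ 0.003  -0.0305  0.1023] [-0.0039  0.0077  0.0017]
```

View pics/c7.png

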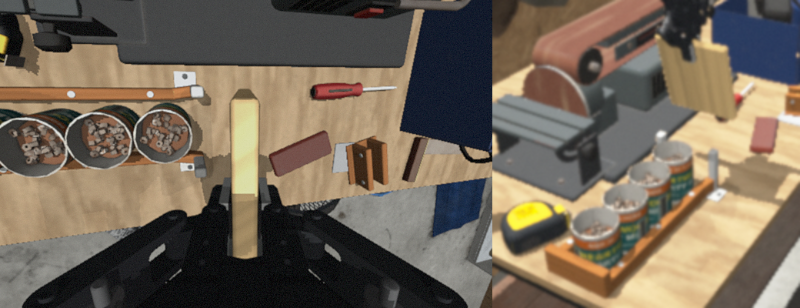

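The board is held squarely above the mouth, clear of the posts and cans. Now I'll lower it.

```bash
echo '[[[0.001,-0.009,0.03],[-0.004,0.008,0.002],0],[[0.002,-0.018,0.06],[-0.004,0.008,0.002],0],[[0.003,-0.027,0.09],[-0.004,0.008,0.002],0],[[0.003,-0.0305,0.102],[-0.004,0.008,0.002],0],[[0.003,-0.0305,0.102],[-0.004,0.008,0.002],0]]' > rows.txt && python3 inch.py rows.txt
python3 - <<'E'
from tgt import *
P,W=pose(.25,.045,-.001); print(*delta(P,W))
E
```

```text
time: 35.98
eef_pos: [0.5608, 0.0667, 0.1269]
tcp_rot: [0.992, -0.001, 0.001, 0.125]
contact_force: [-0.9, 0.0, -0.7]
opening: 0.171
finger_force: 39.6
[0.5608 0.0667 0.1269] [-0.0008 -0.0031  0.0123] [-0.0001 -0.0017 -0.0014]
```

```bash
echo '[[[0,-0.001,0.004],[0,0,0],0],[[0,-0.002,0.008],[0,0,0],0],[[0,-0.0022,0.009],[0,0,0],0],[[0,-0.0022,0.009],[0,0,0],0]]' > rows.txt && python3 inch.py rows.txt
echo '[[[0,-0.0002,0.001],[0,0,0],0],[[0,-0.0005,0.002],[0,0,0],0],[[0,-0.0005,0.002],[0,0,0],0]]' > rows.txt && python3 inch.py rows.txt
```

```text
time: 36.48
eef_pos: [0.5613, 0.0673, 0.1183]
tcp_rot: [0.992, -0.0, 0.002, 0.125]
contact_force: [-1.8, -0.5, -1.2]
opening: 0.17
finger_force: 39.7
time: 36.85
eef_pos: [0.5612, 0.0672, 0.116]
tcp_rot: [0.992, -0.0, 0.002, 0.125]
contact_force: [-0.9, -0.1, -1.3]
opening: 0.167
finger_force: 39.7
```

```bash
echo '[[[0,-0.0003,0.001],[0,0,0],0],[[0,-0.0005,0.002],[0,0,0],0],[[0,-0.0005,0.002],[0,0,0],0]]' > rows.txt && python3 inch.py rows.txt
echo '[[[0,-0.0003,0.001],[0,0,0],0],[[0,-0.0005,0.002],[0,0,0],0],[[0,-0.0005,0.002],[0,0,0],0]]' > rows.txt && python3 inch.py rows.txt
```

```text
time: 37.22
eef_pos: [0.5616, 0.0673, 0.1149]
tcp_rot: [0.992, -0.0, 0.002, 0.125]
contact_force: [-0.5, 1.0, 3.8]
opening: 0.172
finger_force: 40.5
time: 37.6
eef_pos: [0.5619, 0.0674, 0.1149]
tcp_rot: [0.992, -0.001, 0.002, 0.125]
contact_force: [-5.9, 3.5, 12.6]
opening: 0.173
finger_force: 41.8
```

```bash
echo '[[[0,0.0008,-0.0034],[0,0,0],0],[[0,-0.0032,-0.0044],[0,0,0],0],[[0,-0.0061,-0.0051],[0,0,0],0],[[0,-0.0061,-0.0051],[0,0,0],0]]' > rows.txt && python3 inch.py rows.txt
echo '[[[0,-0.001,-0.0003],[0,0,0],0],[[0,-0.002,-0.0005],[0,0,0],0],[[0,-0.002,-0.0005],[0,0,0],0]]' > rows.txt && python3 inch.py rows.txt
echo '[[[0,-0.001,-0.0003],[0,0,0],0],[[0,-0.002,-0.0005],[0,0,0],0],[[0,-0.002,-0.0005],[0,0,0],0]]' > rows.txt && python3 inch.py rows.txt
```

```text
time: 38.1
eef_pos: [0.5612, 0.0746, 0.115]
tcp_rot: [0.992, -0.0, 0.002, 0.125]
contact_force: [-0.3, -0.7, 0.2]
opening: 0.172
finger_force: 39.8
time: 38.48
eef_pos: [0.5611, 0.0766, 0.1151]
tcp_rot: [0.992, -0.0, 0.002, 0.124]
contact_force: [-0.0, 0.1, -0.8]
opening: 0.168
finger_force: 39.6
time: 38.85
eef_pos: [0.5611, 0.0776, 0.1153]
tcp_rot: [0.992, -0.0, 0.001, 0.125]
contact_force: [-0.3, -5.5, -2.4]
opening: 0.167
finger_force: 39.5
```

The board touches the posts where predicted. I'll set it down, release and withdraw along the board.

```bash
echo '[[[0,0.0005,0.0005],[0,0,0],0],[[0,0.0005,0.0008],[0,0,0],0],[[0,0.0005,0.0008],[0,0,0],0.45],[[0,0.0005,0.0008],[0,0,0],0.45],[[0,0.0005,0.0008],[0,0,0],0.45],[[0,0.0005,0.0008],[0,0,0],0.45],[[0,0.0005,0.0008],[0,0,0],0.45]]' > rows.txt && python3 inch.py rows.txt
echo '[[[0,0,-0.01],[0,0,0],0.45],[[0,0,-0.03],[0,0,0],0.45],[[0,0,-0.06],[0,0,0],0.45],[[0,0,-0.1],[0,0,0],0.45],[[0,0,-0.15],[0,0,0],0.45],[[-0.02,0.05,-0.19],[0,0,0],0.45],[[-0.02,0.11,-0.19],[0,0,0],0.45],[[-0.02,0.17,-0.19],[0,0,0],0.45],[[-0.02,0.22,-0.19],[0,0,0],0.45],[[-0.02,0.22,-0.19],[0,0,0],0.45]]' > rows.txt && python3 inch.py rows.txt
python3 - <<'E'
from h import *
from ov import *
shot('top','t8');shot('scene','s8')
L=(.56,.3655,0);C=[(.56,.3655-.034-.0685*i) for i in range(4)]
th=.25;u=np.array([0,np.sin(th),np.cos(th)]);n=np.array([0,np.cos(th),-np.sin(th)]);c0=np.array([.56,.055,0])
B=[c0+[-.065,0,0],c0+[.065,0,0],c0+[.065,0,0]+.15*u,c0+[-.065,0,0]+.15*u]
a=view('s8',(200,150,360,310),3,'a',L,C,B); b=view('t8',(185,140,325,265),3,'b',L,C,B)
a=cv2.resize(a,(410,410));b=cv2.resize(b,(390,348)); im=np.zeros((410,800,3),np.uint8); im[:,:410]=a; im[:348,410:]=b; cv2.imwrite('pics/c8.png',im)
E
```

```text
time: 39.72
eef_pos: [0.5613, 0.078, 0.1147]
tcp_rot: [0.992, -0.0, 0.002, 0.124]
contact_force: [-0.8, -0.5, -0.6]
opening: 0.449
finger_force: 0.0
time: 40.98
eef_pos: [0.5405, -0.091, 0.3565]
tcp_rot: [0.992, -0.003, 0.004, 0.125]
contact_force: [-0.3, 0.9, 0.2]
opening: 0.451
finger_force: 0.0
```

View pics/c8.png

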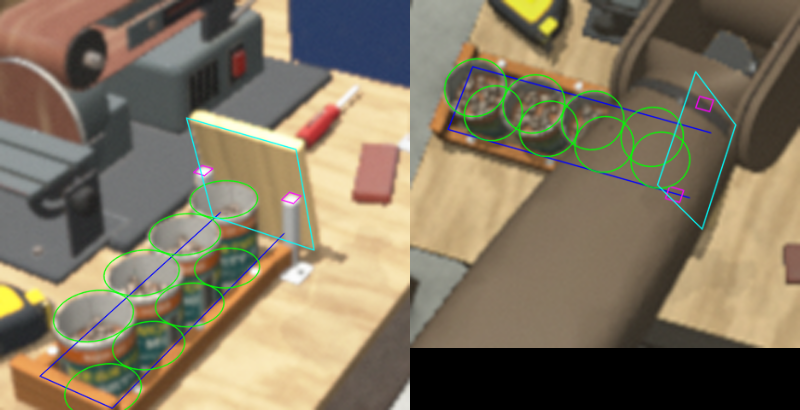

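In the scene view the board leans on both posts and matches the predicted outline, and the cans are in file. I'll move the arm clear for one last look from the top.

```bash
echo '[[[0,0.06,0],[0,0,0],0.45],[[0,0.12,0],[0,0,0],0.45],[[0,0.18,0],[0,0,0],0.45],[[0,0.24,0],[0,0,0],0.45],[[0,0.28,0],[0,0,0],0.45],[[0,0.28,0],[0,0,0],0.45]]' > rows.txt && python3 inch.py rows.txt
python3 - <<'E'
from ov import *
shot('top','t9');shot('scene','s9')
L=(.56,.3655,0)
th=.25;u=np.array([0,np.sin(th),np.cos(th)]);c0=np.array([.56,.055,0])
B=[c0+[-.065,0,0],c0+[.065,0,0],c0+[.065,0,0]+.15*u,c0+[-.065,0,0]+.15*u]
view('t9',(185,140,315,240),6,'c9',L,[],B)
print(np.abs(cv2.imread('pics/s9.png').astype(int)-cv2.imread('pics/s8.png'))[200:310,200:310].mean())
E
```

```text
time: 41.82
eef_pos: [0.5405, -0.3606, 0.4224]
tcp_rot: [0.992, -0.001, 0.002, 0.124]
contact_force: [-0.7, 0.7, -0.8]
opening: 0.449
finger_force: 0.0
5.027107438016529
```

View pics/c9.png

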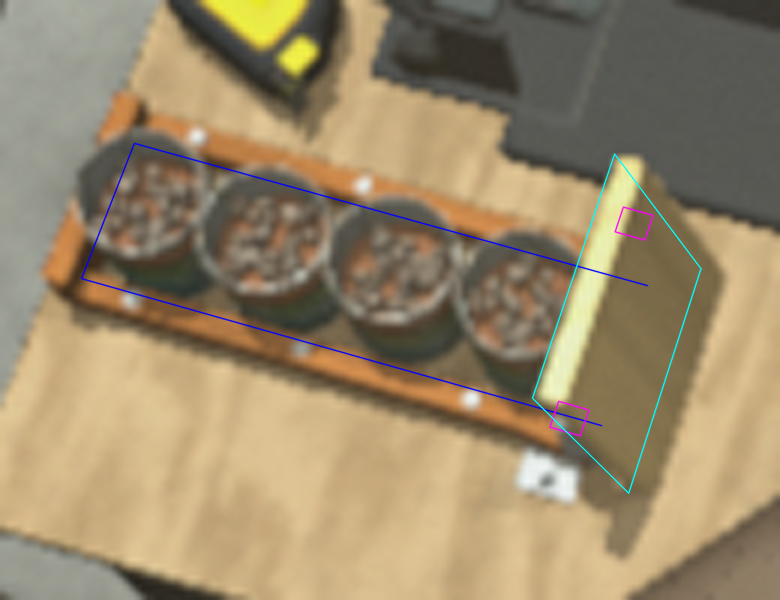

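```bash
python3 - <<'E'
from h import *
c=load('t9')
for u,v in [(142,194),(265,232),(393,264),(520,298)]: print(back(c,185+u/6,140+v/6,.086).round(4))
for u,v in [(630,157),(553,401)]: print('head',back(c,185+u/6,140+v/6,.145).round(4))
E
```

```text
[0.5569 0.3294 0.086 ]
[0.5551 0.2617 0.086 ]
[0.557  0.1933 0.086 ]
[0.5577 0.1256 0.086 ]
head [0.6255 0.0841 0.145 ]
head [0.4964 0.0821 0.145 ]
```

The can centres are 68 mm apart, so they are closed up. The first stands at the stop and all are within a few millimetres of the lane axis. The board head is centred at x = 0.561 and square to 0.015 rad. I'm handing in.

```bash
python3 -c "
from plant import ctrl, read_camera
print(ctrl.sign_off())"
```

```text
the job is handed in; nothing more can be done
None
```

I slid all four cans into the lane, closed up against the stop, leaned the board square and centred on the two posts, and handed the job in at about 42 s; sign-off returned no verdict.

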